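# Check a welded hinge bracket with the gauge pin

## Task

Check that the two hinge bushings of the welded bracket line up: lift the longest of the three pins out of the rack by its square head, thread it from above through the upper bushing and then the lower one, and with its nose press the sprung plunger underneath fully down to its stop. Finish while holding: the gripper still grips the pin by its head and keeps the plunger fully down. Leave the other pins and everything else on the bench where they are.

Things in the scene. Friction and masses are not known exactly. Their poses are not given: they have to be found in the camera images.
- fixture: fixed steel checking fixture, base plate 200 x 130 x 15 mm, carrying a clamped welded bracket: a 40 mm square post (its near face 55 mm towards the fixture's +x from the bores, its top 150 mm up) with two 44 mm wide, 20 mm thick lugs one above the other, each with a bronze bushing of 17 mm bore. Both bores and the plunger lie on the fixture's z axis (upright). Origin on that axis at bench height.
- upper_bore (a point): centre of the top mouth of the upper bushing, 145 mm above the bench; the bushing is 20 mm deep
- lower_bore (a point): centre of the top mouth of the lower bushing, 75 mm above the bench, straight below the upper one; the bushing is 20 mm deep
- plunger_top (a point): centre of the flat top of the sprung plunger (18 mm diameter) below the lower bushing; 45 mm above the bench when up, 33 mm when fully down
- plunger (a joint): plunger stroke in m: 0 up, 0.012 fully down on its stop; spring force 6 N at the start rising to 10 N at the bottom, and it springs back when released
- rack: fixed aluminium block 60 x 235 x 60 mm with a row of three upright pockets along its y axis at -85, 0 and +85 mm, each 15.5 mm wide and 45 mm deep (pocket floor 15 mm above the bench); origin under its centre. Which pin stands in which pocket varies.
- long_pin: the longest of the three pins, the one to use: steel pin standing nose down in a rack pocket: round shaft 14 mm diameter and 140 mm long, topped by a square dark steel head 24 x 24 mm and 36 mm tall; origin at the nose tip, z along the pin towards the head, x and y square to the head's flat sides. The nose tapers over its last 10 mm to an 8 mm flat. 176 mm overall, about 0.32 kg (0.25 to 0.42).
- long_pin_head (a point): centre of the long pin's square head, where to grip: 158 mm above its nose tip
- middle_pin: a shorter pin, too short for this job: steel pin standing nose down in a rack pocket: round shaft 14 mm diameter and 105 mm long, topped by a square dark steel head 24 x 24 mm and 36 mm tall; origin at the nose tip, z along the pin towards the head, x and y square to the head's flat sides. The nose tapers over its last 10 mm to an 8 mm flat.
- short_pin: a shorter pin, too short for this job: steel pin standing nose down in a rack pocket: round shaft 14 mm diameter and 80 mm long, topped by a square dark steel head 24 x 24 mm and 36 mm tall; origin at the nose tip, z along the pin towards the head, x and y square to the head's flat sides. The nose tapers over its last 10 mm to an 8 mm flat.
- tube_offcut: bystander: square steel tube offcut, 40 x 40 x 70 mm, lying between fixture and rack; origin under its centre
- angle_cleat: bystander: steel angle cleat, 50 x 50 x 50 mm, behind the tube offcut; origin under its centre
- disc_stack: bystander: stack of dark grinding discs, 101 mm diameter, 30 mm high; origin under its centre
- bottle: bystander: clear drinking bottle, 64 mm diameter, 200 mm high; origin under its centre
- file_brush: bystander: hand brush, 160 mm long, lying; origin under its middle
- long_tube: bystander: square tube 25 x 25 x 220 mm lying at the left of the bench; origin under its centre
- hammer: bystander: hammer, 280 mm long, lying at the right of the bench; origin under its middle
Mind the look-alikes: they are no part of the job. What is shaped like the long_pin but blue is not meant.

How it is judged (in metres and radians):
On the way, in this order (a step that is already met when the one before it is completed fails the run):
1. the long pin is lifted clear of the rack (height (world z) of long_pin above 0.08 m), for 0.1 s.
2. its nose has come through the upper bushing from above (z of long_pin in the frame of upper_bore below -0.022 m and horizontal distance between long_pin and lower_bore below 0.005 m and angle between the z axis of long_pin and the z axis of fixture, either way round below 0.06 rad), for 0.05 s.
3. its nose has come through the lower bushing too (z of long_pin in the frame of lower_bore below -0.022 m and horizontal distance between long_pin and lower_bore below 0.005 m and angle between the z axis of long_pin and the z axis of fixture, either way round below 0.06 rad), for 0.05 s.
At the end, for the whole second after the job is handed in: Through the last second the long pin spans both bushings (nose over 35 mm below the lower mouth, within 5 mm and 0.06 rad of the axis) and presses the plunger at least 10.5 of its 12 mm (over 3 N), gripped (over 2 N) within 30 mm of its head's centre (value of joint plunger above 0.0105 m and z of long_pin in the frame of lower_bore below -0.035 m and horizontal distance between long_pin and lower_bore below 0.005 m and angle between the z axis of long_pin and the z axis of fixture, either way round below 0.06 rad and contact force between the fingers and long_pin above 2 N and distance between the grasp point and long_pin_head below 0.03 m and contact force between long_pin and plunger above 3 N); the arm keeps its last pose, push and grip.
It fails at once if one of the shorter pins is moved over 30 mm (distance of any of middle_pin, short_pin from where it was at the start of the episode above 0.03 m).
It fails at once if something else on the bench is moved over 30 mm (distance of any of tube_offcut, angle_cleat, disc_stack, bottle, file_brush, long_tube, hammer from where it was at the start of the episode above 0.03 m).
It also fails if it takes over 54 s, if anything falls off the work surface, if the arm or the gripper's body presses on something with over 40 N, if the wrist force passes 120 N, or if a joint passes its speed limit or range.

## Robot

A 6-joint arm with a two-finger parallel gripper is mounted at the origin on the work surface. World frame = base frame: x ahead of the robot, y to its left, z up, the work surface at z = 0. Lengths are in mm, angles in rad, forces in N, time in s.
With the tool pointing down it reaches from about 300 to 950 mm from the base axis. Payload 3.1 kg.
Tool frame: the origin (TCP) lies at the centre of the arm's flange, where the gripper is bolted on; the fingertips stand 173 mm ahead of it and the grasp point (between the pads) lies 155 mm ahead of it; y points along the fingers, x is the direction in which the jaws open and shut, and the axes are right-handed (so a half turn about y gives the same grasp; the last joint's range is limited). The gripper opens to 85 mm and grips with 20 to 120 N. Pads are 22 mm wide; open, the fingers measure 114 mm over their backs; the gripper's body (76 mm by 85 mm) begins 54 mm behind the grasp point. The pads swing forward as they close: fully open they stand 13 mm farther back than shut.
Start: joints at [-1.356, 0.308, 1.634, -0, 1.2, -0.07], TCP at [175.577, -599.839, 404.672] pointing down, gripper open.
Joint ranges: [-3.06, 3.06], [-0.79, 1.96], [0.05, 2.63], [-1.19, 4.34], [0.05, 2.64], [-2.94, 2.94]. Speed limits (rad/s): [2.79, 2.79, 3.14, 3.14, 3.14, 3.14].

## Interface

Orientations are given as [roll, pitch, yaw] about the fixed x, y, z axes, in that order (R = Rz(yaw) Ry(pitch) Rx(roll)).
In Python, from bench import get_state, get_image, job_done gives the robot as it stands. The module is installed in compiled form; this text tells all that it offers.
- The arm moves only by the tool drive_tool, never from a script. Its argument "increments" is a list of rows, each a list of 7 numbers: the shift along the tool's x, y, z in cm, then the turn, a rotation vector about the tool's x, y, z in degrees, then the opening, from 0 (shut) to 1 (fully open). In form: [[x, y, z, rx, ry, rz, claw], ...]. A call has 1 to 20 rows; each row is the pose to reach, as a shift and turn from the pose measured when the call began, along the tool's axes at that moment; what a row does not reach only later rows make up. A row lasts 1/12 s, in which the tool goes at most 41.7 mm and 7.16 degrees, less where a joint would pass 70% of its speed; a pose out of reach is approached as far as the arm can. A call with a gripper value outside its range is refused whole. The fingers move at their own pace and stop on an object; "squeeze" is the grip in N (left out, the last holds). Time passes only in rows, so rows that repeat a pose let the fingers close. It gives the time, the measured TCP pose, the force and the opening at its end, in the units of the state.
- get_state(): the state, without advancing time (a new reading comes with each control period).
- get_image(name): name is "scene" or "side" or "wrist"; returns a dict with "frame" (400x640x3 uint8, red, green, blue), "vfov" (degrees; the focal length in pixels is half the picture's height over the tangent of half this angle, whatever the lens; pixels are square), "cx", "cy" (the principal point, pixels), "R" (3x3) and "t" (3): a world point X has camera coordinates R X + t. Camera axes: x right, y down, z forward; pixel columns grow to the right and rows downward; lengths in mm; the calibration is good to about 2 mm. A picture is of the moment at which its call begins. There is no depth.
- job_done(): hands the job in, once; it reports no verdict.
The state is a dict: "t": time; "qpos": joint angles; "joint_vel": joint speeds; "joint_efforts": joint torques, N m; "eef_pos": TCP position; "eef_rot": TCP orientation; "force": force on the tool from outside, world axes, zero at the start; "ft_torque": the same for the moment, N m; "opening": opening from 0.0 (shut) to 1.0 (fully open).
Only numpy, scipy, OpenCV 4.12 (cv2) and the standard library are available. Lean on these libraries where they do the work, as an engineer would, in place of code of your own. Each camera call takes 0.05 s, during which the arm holds its last target. There are 200 camera calls.

## Working session

There is one attempt and no reset: what is moved stays moved. The work goes in short steps, Python scripts to look and compute and a tool call to move; the robot and the scene stay as the last step left them, time stands still between calls to the robot, and variables do not carry over. Pictures are saved under pics/ and viewed, about 8 in all and at most 12, crops included, and the job is handed in when it is done.

Besides the shell and the picture viewer there is one more tool, called after ">>>" as name(argument=value, ...), one argument or row to a line, values as JSON. drive_tool: Moves the arm, as the interface text tells. Its arguments: {"type":"object","properties":{"increments":{"type":"array"},"squeeze":{"type":"number"}},"required":["increments"]}

```bash
mkdir -p pics; cat > h.py <<'E'
import numpy as np, cv2, pickle
from bench import get_state,get_image
def grab(n,save):
    d=get_image(n); pickle.dump(d,open(f'pics/{save}.pkl','wb')); cv2.imwrite(f'pics/{save}.png',d['frame'][:,:,::-1]); return d
def load(s): return pickle.load(open(f'pics/{s}.pkl','rb'))
def K(d):
    f=200/np.tan(np.radians(d['vfov'])/2); return f
def ray(d,u,v):
    R=np.array(d['R']);t=np.array(d['t']);f=K(d)
    return -R.T@t, R.T@np.array([(u-d['cx'])/f,(v-d['cy'])/f,1])
def onz(d,u,v,z):
    c,r=ray(d,u,v); return c+r*(z-c[2])/r[2]
def proj(d,X):
    p=np.array(d['R'])@np.array(X)+np.array(d['t']); f=K(d); return p[0]/p[2]*f+d['cx'],p[1]/p[2]*f+d['cy']
def tri(a,b):  # rays from (d,u,v)
    A=np.zeros((3,3));B=np.zeros(3)
    for d,u,v in (a,b):
        c,r=ray(d,u,v); r/=np.linalg.norm(r); P=np.eye(3)-np.outer(r,r); A+=P;B+=P@c
    return np.linalg.solve(A,B)
E
python3 - <<'E'
from h import *
for n in('scene','side','wrist'):
    d=grab(n,n+'0'); print(n,d['vfov'],d['cx'],d['cy'],ray(d,320,200))
print(get_state())
a=cv2.imread('pics/scene0.png');b=cv2.imread('pics/side0.png')
E
```

```text
scene 44.37797906016183 320.1186738505559 195.47955667106197 (array([1603.17554614, -111.97137368, 1018.91213076]), array([-0.74686635,  0.07576686, -0.66070802]))
side 45.64741440690466 316.37589086111296 197.54009747969772 (array([  337.99288704, -1067.88499195,  1375.2821745 ]), array([ 0.14578542,  0.6339937 , -0.7595285 ]))
wrist 59.50534312529391 327.98901710091167 197.0586596899175 (array([ 248.48160141, -578.38620936,  373.19747063]), array([-0.30437463, -0.06368881, -0.95073226]))
{'t': 0.15, 'qpos': array([-1.35569731e+00,  3.08846157e-01,  1.63489989e+00,  9.52516680e-06,
        1.19971143e+00, -6.96925026e-02]), 'joint_vel': array([-1.94488666e-04, -2.18143245e-03, -3.01536085e-03,  3.73953199e-05,
       -2.93489885e-04,  6.54212930e-04]), 'joint_efforts': array([-2.32356642e-04, -4.15802836e+01, -2.77146721e+01, -1.03389377e-04,
        6.04829751e-03,  8.77091338e-06]), 'eef_pos': array([ 175.50659436, -599.5048484 ,  403.68222998]), 'eef_rot': array([-1.57065762,  0.00185968, -1.28600814]), 'force': array([-0.17091161,  0.2812253 ,  0.75040225]), 'ft_torque': array([ 0.03557722,  0.02374644, -0.00814692]), 'opening': 0.9964675611776688}
```

View pics/scene0.png

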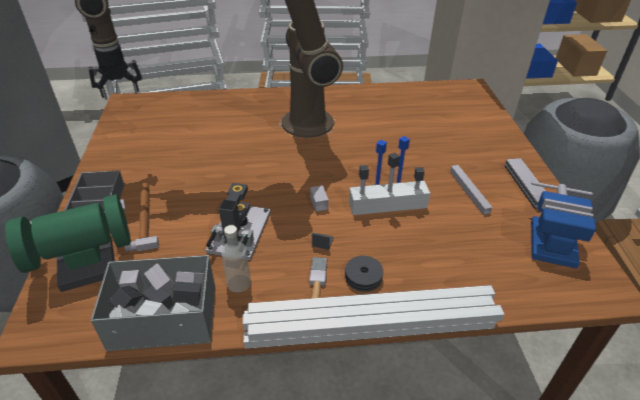

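View pics/side0.png

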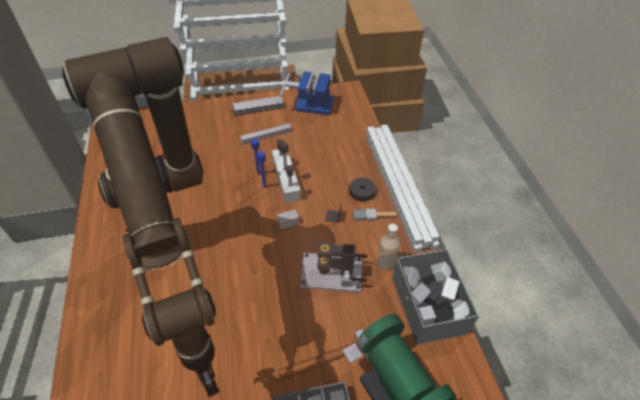

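```bash
python3 - <<'E'
import cv2,numpy as np
a=cv2.imread('pics/scene0.png');b=cv2.imread('pics/side0.png')
A=cv2.resize(a[130:220,335:445],None,fx=4,fy=4,interpolation=cv2.INTER_CUBIC)
B=cv2.resize(a[175:275,200:290],None,fx=4,fy=4,interpolation=cv2.INTER_CUBIC)[:360]
C=cv2.resize(b[125:215,240:350],None,fx=4,fy=4,interpolation=cv2.INTER_CUBIC)[:, :440]
D=cv2.resize(b[230:300,290:380],None,fx=4,fy=4,interpolation=cv2.INTER_CUBIC)
D=cv2.copyMakeBorder(D,0,360-D.shape[0],0,0,cv2.BORDER_CONSTANT)
o=np.vstack([np.hstack([A[:300],B[:300]]),np.hstack([C[:300],D[:300]])])
print(o.shape);cv2.imwrite('pics/crop1.png',o)
E
```

```text
(600, 800, 3)
```

View pics/crop1.png

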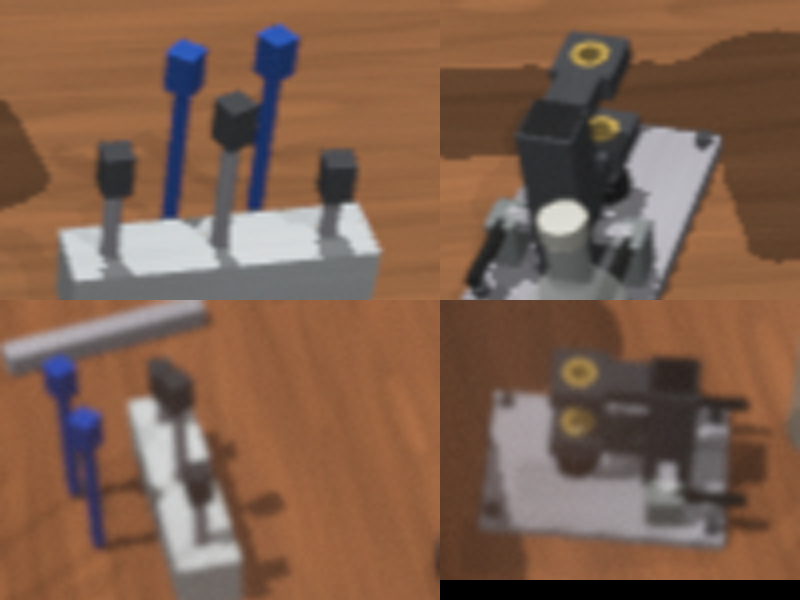

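```bash
python3 - <<'E'
from h import *
S=load('scene0');D=load('side0')
def c(x0,y0,x,y):return x0+(x+.5)/4-.5,y0+(y+.5)/4-.5
# bronze
def bronze(d,box):
    x0,y0,x1,y1=box; h=cv2.cvtColor(d['frame'],cv2.COLOR_RGB2HSV)[y0:y1,x0:x1]
    m=((h[...,0]>17)&(h[...,0]<32)&(h[...,1]>110)&(h[...,2]>80)).astype(np.uint8)
    n,l,s,ce=cv2.connectedComponentsWithStats(m)
    return [(s[i].tolist(),(ce[i]+[x0,y0]).round(2).tolist()) for i in range(1,n) if s[i,4]>5]
for d,b in((S,(215,175,265,225)),(D,(305,235,350,275))): print(bronze(d,b))
for d,(x0,y0),pts in((S,(335,130),[(236,104),(60,230),(360,205),(380,248),(72,280)]),):
    for (x,y),z in zip(pts,[191,60,60,60,60]): print(onz(d,*c(x0,y0,x,y),z).round(1))
us=c(200,175,150-0+0,54)
us=c(200,175,590-440,54);ud=c(290,230,578-440,372-300)
print('upper',us,ud,onz(S,*us,145),onz(D,*ud,145),tri((S,*us),(D,*ud)))
ud=c(240,125,172,382-300); us=c(335,130,236,121)
print('headmid',tri((S,*us),(D,*ud)), onz(S,*us,173))
for p in[(180,50),(276,40),(170,215),(256,208)]: print('blue',onz(S,*c(335,130,*p),0 if p[1]>100 else 190).round())
# base plate corners at z=15 : side crop
for p in[(497,392),(728,405),(722,545),(480,530)]: print('plate',onz(D,*c(290,230,p[0]-440,p[1]-300),15).round(1))
E
```

```text
[([18, 11, 9, 5, 40], [236.92, 187.95]), ([22, 29, 7, 6, 31], [240.29, 206.48])]
[([16, 10, 8, 7, 44], [324.5, 247.57]), ([16, 22, 7, 6, 27], [323.3, 259.74])]
[495.3 210.7 191. ]
[468.1  93.8  60. ]
[458.9 330.1  60. ]
[510.8 332.   60. ]
[526.2  94.5  60. ]
upper (237.125, 188.125) (324.125, 247.625) [ 545.17659697 -235.63666452  145.        ] [ 545.13757891 -235.84397958  145.        ] [ 545.12715108 -235.70091912  144.90084733]
headmid [490.59320835 216.00415257 175.9219019 ] [491.57876878 213.42693111 173.        ]
blue [424. 184. 190.]
blue [417. 258. 190.]
blue [386. 199.   0.]
blue [383. 271.   0.]
plate [ 494.3 -154.1   15. ]
plate [ 685.3 -207.5   15. ]
plate [ 644.3 -337.3   15. ]
plate [ 455.1 -283.7   15. ]
```

```bash
python3 - <<'E'
from h import *
S=load('scene0');D=load('side0')
def c(x0,y0,x,y):return x0+(x+.5)/4-.5,y0+(y+.5)/4-.5
for s,t in [((186,50),(60,365)),((276,42),(86,415))]:
  pass
for s in [(186,47),(276,40)]:
  for t in [(60,362),(86,416)]:
    print(s,t,tri((S,*c(335,130,*s)),(D,*c(240,125,t[0],t[1]-300))).round())
for p in[(78,497),(98,547)]: print(onz(D,*c(240,125,p[0],p[1]-300),0).round())
E
```

```text
(186, 47) (60, 362) [398. 209. 198.]
(186, 47) (86, 416) [406. 192. 178.]
(276, 40) (60, 362) [393. 267. 175.]
(276, 40) (86, 416) [401. 248. 157.]
[393. 264.   0.]
[403. 193.   0.]
```

>>> drive_tool(
  increments=[
    [-3.5, -4.6, 2.7, 0, -4, 0, 1],
    [-7, -4.6, 5.3, 0, -8, 0, 1],
    [-10.4, -4.6, 8, 0, -12, 0, 1],
    [-13.8, -4.6, 10.6, 0, -16, 0, 1],
    [-17.3, -4.6, 13.3, 0, -20, 0, 1],
    [-20.8, -4.6, 16, 0, -24, 0, 1],
    [-24.2, -4.6, 18.6, 0, -28, 0, 1],
    [-27.7, -4.6, 21.3, 0, -32, 0, 1],
    [-31.1, -4.6, 23.9, 0, -36, 0, 1],
    [-34.6, -4.6, 26.6, 0, -40, 0, 1],
    [-38, -4.6, 29.3, 0, -44, 0, 1],
    [-41.5, -4.6, 31.9, 0, -48, 0, 1],
    [-45, -4.6, 34.6, 0, -52, 0, 1],
    [-48.4, -4.6, 37.2, 0, -56, 0, 1],
    [-51.9, -4.6, 39.9, 0, -60, 0, 1],
    [-55.4, -4.6, 42.6, 0, -64, 0, 1],
    [-58.8, -4.6, 45.2, 0, -68, 0, 1],
    [-62.3, -4.6, 47.9, 0, -72, 0, 1],
    [-65.7, -4.6, 50.5, 0, -73.7, 0, 1],
    [-69.2, -4.6, 53.2, 0, -73.7, 0, 1],
  ],
)

```text
t: 1.82
eef_pos: [472.2, 166.2, 450.8]
eef_rot: [-1.569, 0.0, 0.002]
force: [0.6, -1.1, 0.7]
opening: 1.002
```

>>> drive_tool(
  increments=[
    [0, 0, 0, 0, 0, 0, 1],
    [0, 0, 0, 0, 0, 0, 1],
    [0, 0, 0, 0, 0, 0, 1],
  ],
)

```text
t: 2.07
eef_pos: [471.8, 166.2, 450.1]
eef_rot: [-1.57, 0.002, 0.003]
force: [-0.4, -0.9, -0.6]
opening: 0.999
```

```bash
python3 - <<'E'
from h import *
d=grab('wrist','wrist1'); print(ray(d,320,200)); print(proj(d,[492,214,191]))
E
```

```text
(array([470.48573334, 242.66939371, 419.74430912]), array([-0.02428291, -0.30971783, -0.95082975]))
(np.float64(361.9958208869216), np.float64(132.91242797188147))
```

View pics/wrist1.png

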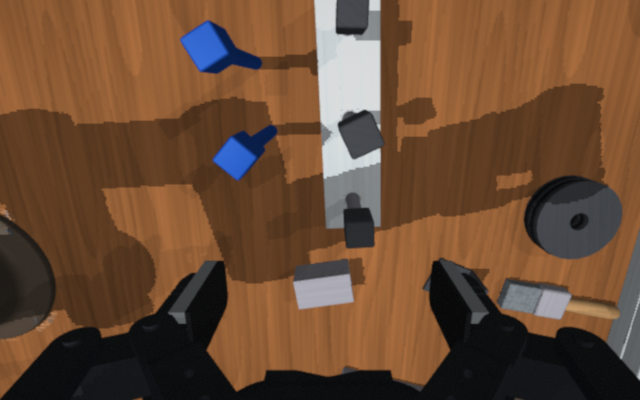

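```bash
python3 - <<'E'
from h import *
d=load('wrist1')
a=cv2.cvtColor(d['frame'],cv2.COLOR_RGB2BGR)[95:175,315:410]
cv2.imwrite('pics/crop2.png',cv2.resize(a,None,fx=8,fy=7.0,interpolation=cv2.INTER_CUBIC))
g=cv2.cvtColor(d['frame'],cv2.COLOR_RGB2GRAY); print(g[108:162:3,334:388:3])
E
```

```text
[[219 220 219 217 219 219 218 219 206 217 216 219 218 219 219 197  72  67]
 [219 219 219 217 181 134 141 206 199  93  32  73 134 147 146 134  74  68]
 [219 220 213 171  79  70  61  40  29  30  35  54  61 129 140 129  74  68]
 [219 220 209 101  69  41  30  31  37  55  66  71  70  77 139 128  74  68]
 [219 212 173  47  30  30  39  56  69  74  75  73  73  60 136 127  74  70]
 [207 164  30  29  40  57  68  74  74  74  74  73  73  72  94 132  73  70]
 [206 164  41  60  71  76  75  75  73  73  73  72  73  73  70 195  74  69]
 [205 201  66  74  75  74  75  76  75  73  75  73  74  73  68 144  73  72]
 [203 207  95  74  73  74  73  74  74  73  73  74  74  74  74  69  73  70]
 [205 207 176  72  76  75  75  74  74  73  73  72  72  73  72  66  67  71]
 [216 218 218  82  75  75  75  74  75  74  75  75  73  73  72  72  56  72]
 [217 219 220 168  73  74  75  75  75  75  74  75  73  74  73  73  64  71]
 [217 219 219 215  77  75  75  74  75  74  74  74  74  74  74  74  68  68]
 [217 218 219 216 169  74  74  74  73  74  73  74  74  73  71  79  65  73]
 [217 217 219 216 213  75  74  75  75  74  74  73  69 138 195 197  69  74]
 [217 217 218 216 216 138  71  72  73  73  70 136 207 218 217 211  69  72]
 [216 217 220 217 214 212  72  72  76 150 210 218 213 218 217 213  70  73]
 [216 217 219 216 215 217 186 168 209 211 215 217 214 217 216 212  70  75]]
```

View pics/crop2.png

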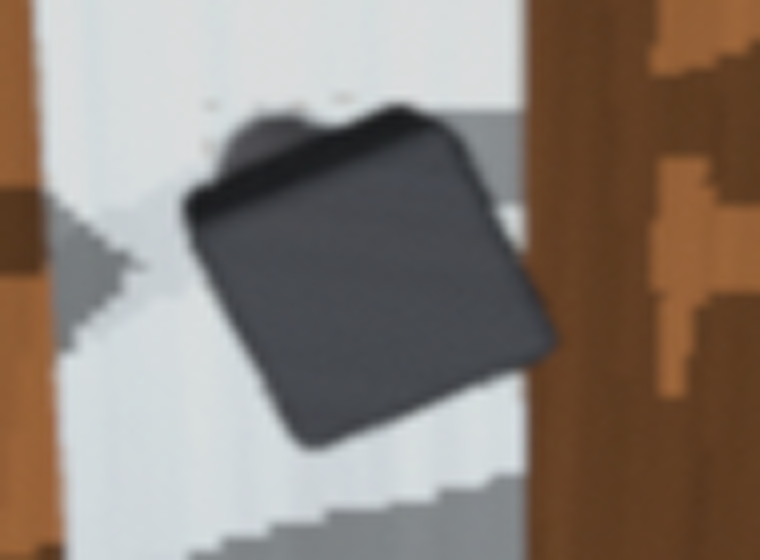

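```bash
python3 - <<'E'
from h import *
d=load('wrist1')
P=np.array([onz(d,315+(x+.5)/8-.5,95+(y+.5)/7-.5,191) for x,y in[(192,222),(446,130),(560,350),(308,452)]])
print(P.round(1),P.mean(0))
for i in range(4):
    e=P[(i+1)%4]-P[i]; print(np.linalg.norm(e),np.degrees(np.arctan2(e[1],e[0])))
E
```

```text
[[476.8 218.2 191. ]
 [496.9 226.5 191. ]
 [507.  206.5 191. ]
 [486.6 196.7 191. ]] [491.82761344 211.97958645 191.        ]
21.77953433008627 22.503338106842637
22.425704192065385 -63.15351787274946
22.579063989786285 -154.39911119040528
23.599791964786945 114.76603252475735
```

>>> drive_tool(
  increments=[
    [1, 0, 2.3, 0, -6, 0, 0.8],
    [2, 0, 4.6, 0, -12, 0, 0.8],
    [2, 1, 4.6, 0, -18, 0, 0.8],
    [2, 2, 4.6, 0, -25, 0, 0.8],
    [2, 3, 4.6, 0, -25, 0, 0.8],
    [2, 4, 4.6, 0, -25, 0, 0.8],
    [2, 4, 4.6, 0, -25, 0, 0.8],
    [2, 4, 4.6, 0, -25, 0, 0.8],
  ],
)

```text
t: 2.78
eef_pos: [491.2, 210.6, 409.4]
eef_rot: [-1.569, 0.003, 0.435]
force: [0.4, -0.0, 0.3]
opening: 0.799
```

```bash
python3 - <<'E'
from h import *
d=grab('wrist','wrist2'); s=get_state(); print(s['eef_pos'],s['eef_rot'],s['opening'],proj(d,[492,212,191]))
u,v=map(int,proj(d,[492,212,191])); 
a=d['frame'][max(0,v-65):v+65,u-85:u+85,::-1]; print(max(0,v-65),u-85,a.shape)
cv2.imwrite('pics/crop3.png',cv2.resize(a,None,fx=4.5,fy=4.5,interpolation=cv2.INTER_CUBIC))
E
```

```text
[491.56455845 210.90906336 410.18418057] [-1.56959722  0.00171732  0.43581596] 0.8047721283676348 (np.float64(333.7261453008483), np.float64(224.74906950732301))
159 248 (130, 170, 3)
```

View pics/crop3.png

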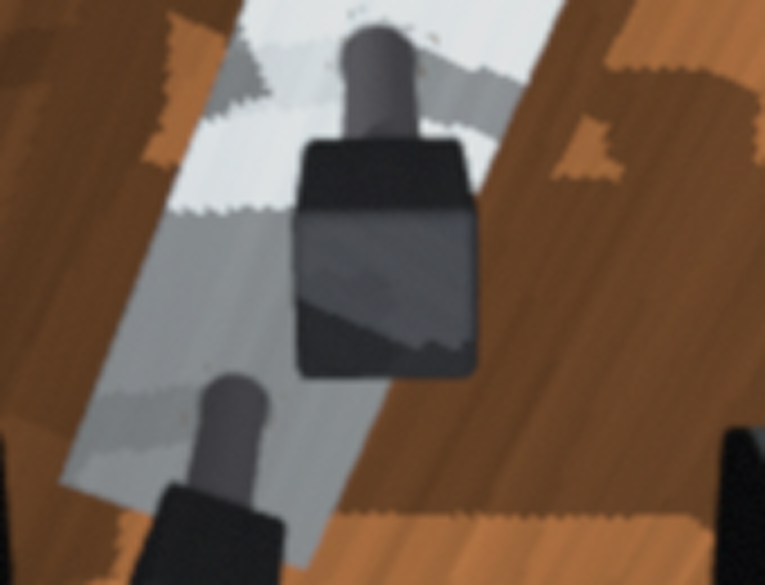

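>>> drive_tool(
  increments=[
    [0.1, 1.5, 0.1, 0, 0, 0, 0.8],
    [0.1, 3, 0.1, 0, 0, 0, 0.8],
    [0.1, 4.5, 0.1, 0, 0, 0, 0.8],
    [0.1, 6, 0.1, 0, 0, 0, 0.8],
    [0.1, 7.2, 0.1, 0, 0, 0, 0.8],
    [0.1, 8.2, 0.1, 0, 0, 0, 0.8],
    [0.1, 8.2, 0.1, 0, 0, 0, 0.8],
    [0.1, 8.2, 0.1, 0, 0, 0, 0.8],
  ],
)

```text
t: 3.5
eef_pos: [491.9, 212.2, 328.0]
eef_rot: [-1.57, 0.002, 0.435]
force: [0.5, -0.4, -0.7]
opening: 0.799
```

>>> drive_tool(
  increments=[
    [0, 0, 0, 0, 0, 0, 0.4],
    [0, 0, 0, 0, 0, 0, 0.3],
    [0, 0, 0, 0, 0, 0, 0.2],
    [0, 0, 0, 0, 0, 0, 0.1],
    [0, 0, 0, 0, 0, 0, 0],
    [0, 0, 0, 0, 0, 0, 0],
    [0, 0, 0, 0, 0, 0, 0],
    [0, 0, 0, 0, 0, 0, 0],
    [0, 0, 0, 0, 0, 0, 0],
    [0, 0, 0, 0, 0, 0, 0],
    [0, 0, 0, 0, 0, 0, 0],
    [0, 0, 0, 0, 0, 0, 0],
  ],
  squeeze=70,
)

```text
t: 4.5
eef_pos: [492.4, 212.4, 329.0]
eef_rot: [-1.57, 0.0, 0.435]
force: [-0.3, 0.6, 5.7]
opening: 0.272
```

>>> drive_tool(
  increments=[
    [0, -0.8, 0, 0, 0, 0, 0],
    [0, -1.8, 0, 0, 0, 0, 0],
    [0, -2.9, 0, 0, 0, 0, 0],
    [0, -4.2, 0, 0, 0, 0, 0],
    [0, -5.5, 0, 0, 0, 0, 0],
    [0, -7, 0, 0, 0, 0, 0],
    [0, -8.5, 0, 0, 0, 0, 0],
    [0, -10, 0, 0, 0, 0, 0],
    [0, -11.5, 0, 0, 0, 0, 0],
    [0, -13, 0, 0, 0, 0, 0],
    [0, -14.5, 0, 0, 0, 0, 0],
    [0, -16, 0, 0, 0, 0, 0],
    [0, -17, 0, 0, 0, 0, 0],
    [0, -18, 0, 0, 0, 0, 0],
    [0, -18, 0, 0, 0, 0, 0],
    [0, -18, 0, 0, 0, 0, 0],
  ],
)

```text
t: 5.83
eef_pos: [492.4, 212.2, 509.3]
eef_rot: [-1.57, 0.0, 0.435]
force: [0.3, 0.1, -4.4]
opening: 0.27
```

>>> drive_tool(
  increments=[
    [-0.5, 0, -1.5, 0, 0, 0, 0],
    [-1.3, 0, -4, 0, 0, 0, 0],
    [-2.3, 0, -7, 0, 0, 0, 0],
    [-3.3, 0, -10, 0, 0, 0, 0],
    [-4.3, 0, -13, 0, 0, 0, 0],
    [-5.3, 0, -16, 0, 0, 0, 0],
    [-6.2, 0, -19, 0, 0, 0, 0],
    [-7.2, 0, -22, 0, 0, 0, 0],
    [-8.2, 0, -25, 0, 0, 0, 0],
    [-9.2, 0, -28, 0, 0, 0, 0],
    [-10.2, 0, -31, 0, 0, 0, 0],
    [-11.2, 0, -34, 0, 0, 0, 0],
    [-12.2, 0, -37, 0, 0, 0, 0],
    [-13.1, 0, -39.8, 0, 0, 0, 0],
    [-13.8, 0, -41.8, 0, 0, 0, 0],
    [-14.1, 0, -42.9, 0, 0, 0, 0],
    [-14.1, 0, -42.9, 0, 0, 0, 0],
    [-14.1, 0, -42.9, 0, 0, 0, 0],
    [-14.1, 0, -42.9, 0, 0, 0, 0],
  ],
)

```text
t: 7.42
eef_pos: [545.4, -235.1, 508.1]
eef_rot: [-1.567, 0.001, 0.436]
force: [0.5, 0.0, -3.2]
opening: 0.273
```

```bash
python3 - <<'E'
from h import *
d=grab('wrist','wrist3'); grab('scene','scene3'); grab('side','side3'); s=get_state(); print(s['eef_pos'],s['eef_rot'],s['opening'])
for z in(196,145,75): print(proj(d,[545.2,-235.7,z]))
E
```

```text
[ 545.52943768 -234.85806966  508.8857204 ] [-1.56914658e+00  1.25473044e-04  4.37118541e-01] 0.27166021919041755
(np.float64(329.3821593382973), np.float64(184.89674145115984))
(np.float64(329.261597843997), np.float64(171.01951304036479))
(np.float64(329.1429874619203), np.float64(157.36686736338083))
```

View pics/wrist3.png

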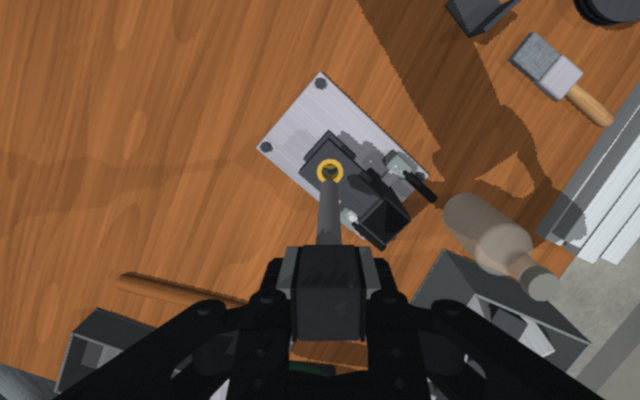

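```bash
python3 - <<'E'
from h import *
d=load('wrist3')
h=cv2.cvtColor(d['frame'],cv2.COLOR_RGB2HSV)[150:195,305:355]
m=((h[...,0]>15)&(h[...,0]<34)&(h[...,1]>110)&(h[...,2]>80)).astype(np.uint8)
c=max(cv2.findContours(m,0,1)[0],key=cv2.contourArea); c=cv2.convexHull(c)
e=cv2.fitEllipse(c); u,v=e[0][0]+305,e[0][1]+150; print(e,u,v,onz(d,u,v,145))
a=d['frame'][140:240,280:380,::-1]
cv2.imwrite('pics/crop4.png',cv2.resize(a,None,fx=6,fy=6,interpolation=cv2.INTER_CUBIC))
for s in('scene','side'):
    D=load(s+'3'); print(s,proj(D,[545.2,-235.7,145]),proj(D,[545.2,-235.7,196]))
S=load('scene3')['frame'][150:220,200:270,::-1];T=load('side3')['frame'][210:280,290:360,::-1]
cv2.imwrite('pics/crop5.png',np.hstack([cv2.resize(x,None,fx=5.7,fy=5.7,interpolation=cv2.INTER_CUBIC) for x in(S,T)]))
E
```

```text
((24.600452423095703, 21.20237922668457), (25.622289657592773, 26.54037857055664), 79.74602508544922) 329.6004524230957 171.20237922668457 [ 545.57657735 -235.72551976  145.        ]
scene (np.float64(237.10168194402087), np.float64(188.13171677868525)) (np.float64(235.1223715837765), np.float64(173.664592945262))
side (np.float64(324.1344430505985), np.float64(247.58459060721952)) (np.float64(324.4240008179216), np.float64(237.99593904228155))
```

View pics/crop4.png

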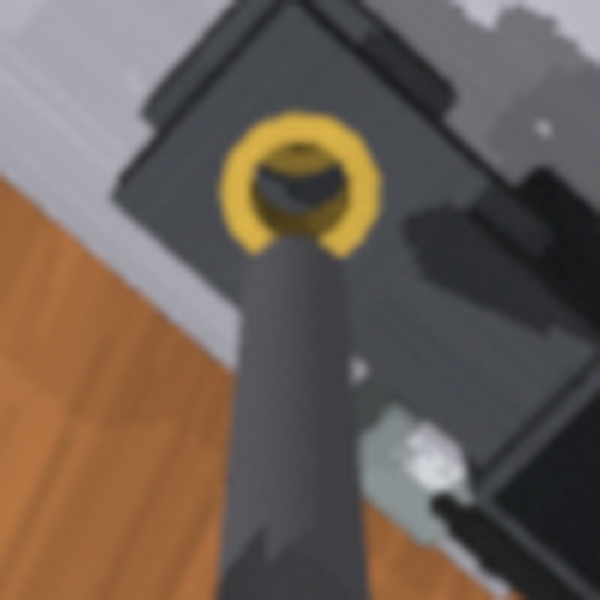

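View pics/crop5.png

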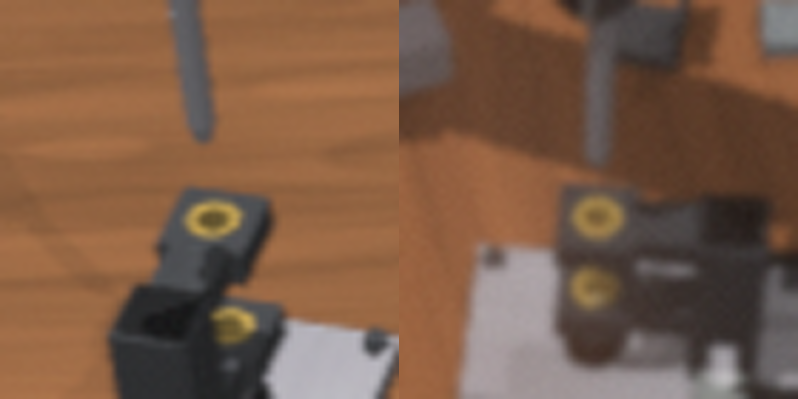

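>>> drive_tool(
  increments=[
    [-0.05, 1, -0.07, 0, 0, 0, 0],
    [-0.05, 2, -0.07, 0, 0, 0, 0],
    [-0.05, 3, -0.07, 0, 0, 0, 0],
    [-0.05, 4, -0.07, 0, 0, 0, 0],
    [-0.05, 4.6, -0.07, 0, 0, 0, 0],
    [-0.05, 5, -0.07, 0, 0, 0, 0],
    [-0.05, 5.4, -0.07, 0, 0, 0, 0],
    [-0.05, 5.8, -0.07, 0, 0, 0, 0],
    [-0.05, 6.2, -0.07, 0, 0, 0, 0],
    [-0.05, 6.6, -0.07, 0, 0, 0, 0],
    [-0.05, 6.6, -0.07, 0, 0, 0, 0],
    [-0.05, 6.6, -0.07, 0, 0, 0, 0],
  ],
)

```text
t: 8.57
eef_pos: [545.3, -235.6, 442.7]
eef_rot: [-1.569, 0.0, 0.437]
force: [0.0, 0.8, -2.1]
opening: 0.271
```

>>> drive_tool(
  increments=[
    [0, 0.5, 0, 0, 0, 0, 0],
    [0, 1, 0, 0, 0, 0, 0],
    [0, 1.5, 0, 0, 0, 0, 0],
    [0, 2, 0, 0, 0, 0, 0],
    [0, 2.5, 0, 0, 0, 0, 0],
    [0, 3, 0, 0, 0, 0, 0],
    [0, 3.5, 0, 0, 0, 0, 0],
    [0, 4, 0, 0, 0, 0, 0],
    [0, 4.5, 0, 0, 0, 0, 0],
    [0, 4.8, 0, 0, 0, 0, 0],
    [0, 4.8, 0, 0, 0, 0, 0],
    [0, 4.8, 0, 0, 0, 0, 0],
  ],
)

```text
t: 9.57
eef_pos: [545.2, -235.6, 394.5]
eef_rot: [-1.569, 0.001, 0.437]
force: [-0.4, 0.2, -3.3]
opening: 0.273
```

>>> drive_tool(
  increments=[
    [0, 0.3, 0, 0, 0, 0, 0],
    [0, 0.6, 0, 0, 0, 0, 0],
    [0, 0.9, 0, 0, 0, 0, 0],
    [0, 1.2, 0, 0, 0, 0, 0],
    [0, 1.5, 0, 0, 0, 0, 0],
    [0, 1.5, 0, 0, 0, 0, 0],
  ],
)

```text
t: 10.07
eef_pos: [545.1, -235.4, 378.7]
eef_rot: [-1.568, 0.001, 0.437]
force: [0.3, 0.6, -3.8]
opening: 0.27
```

>>> drive_tool(
  increments=[
    [0, 0.3, 0, 0, 0, 0, 0],
    [0, 0.6, 0, 0, 0, 0, 0],
    [0, 0.9, 0, 0, 0, 0, 0],
    [0, 1.2, 0, 0, 0, 0, 0],
    [0, 1.5, 0, 0, 0, 0, 0],
    [0, 1.8, 0, 0, 0, 0, 0],
    [0, 1.8, 0, 0, 0, 0, 0],
  ],
)

```text
t: 10.65
eef_pos: [545.1, -235.3, 359.9]
eef_rot: [-1.568, 0.001, 0.437]
force: [1.4, -0.5, -3.6]
opening: 0.27
```

>>> drive_tool(
  increments=[
    [0, 0.2, 0, 0, 0, 0, 0],
    [0, 0.4, 0, 0, 0, 0, 0],
    [0, 0.6, 0, 0, 0, 0, 0],
    [0, 0.8, 0, 0, 0, 0, 0],
    [0, 0.8, 0, 0, 0, 0, 0],
  ],
)

```text
t: 11.07
eef_pos: [545.3, -235.4, 352.6]
eef_rot: [-1.569, 0.0, 0.437]
force: [-0.7, 0.6, 4.5]
opening: 0.27
```

>>> drive_tool(
  increments=[
    [0, 0.1, 0, 0, 0, 0, 0],
    [0, 0.2, 0, 0, 0, 0, 0],
    [0, 0.3, 0, 0, 0, 0, 0],
    [0, 0.4, 0, 0, 0, 0, 0],
    [0, 0.4, 0, 0, 0, 0, 0],
  ],
)

```text
t: 11.48
eef_pos: [545.3, -235.5, 348.7]
eef_rot: [-1.569, -0.0, 0.437]
force: [-1.3, 0.5, 5.5]
opening: 0.269
```

>>> drive_tool(
  increments=[
    [0, 0.1, 0, 0, 0, 0, 0],
    [0, 0.2, 0, 0, 0, 0, 0],
    [0, 0.25, 0, 0, 0, 0, 0],
    [0, 0.25, 0, 0, 0, 0, 0],
    [0, 0.25, 0, 0, 0, 0, 0],
  ],
)

```text
t: 11.9
eef_pos: [545.4, -235.5, 347.0]
eef_rot: [-1.569, -0.0, 0.437]
force: [-2.3, 1.6, 6.5]
opening: 0.27
```

>>> drive_tool(
  increments=[
    [0, 0.1, 0, 0, 0, 0, 0],
    [0, 0.2, 0, 0, 0, 0, 0],
    [0, 0.2, 0, 0, 0, 0, 0],
    [0, 0.2, 0, 0, 0, 0, 0],
  ],
)

```text
t: 12.23
eef_pos: [545.6, -235.7, 347.0]
eef_rot: [-1.569, -0.0, 0.437]
force: [-3.1, 1.0, 11.1]
opening: 0.272
```

>>> drive_tool(
  increments=[
    [0, 0.1, 0, 0, 0, 0, 0],
    [0, 0.2, 0, 0, 0, 0, 0],
    [0, 0.2, 0, 0, 0, 0, 0],
    [0, 0.2, 0, 0, 0, 0, 0],
  ],
)

```text
t: 12.57
eef_pos: [545.7, -235.7, 346.9]
eef_rot: [-1.569, -0.0, 0.437]
force: [-2.9, 0.8, 11.1]
opening: 0.273
```

```bash
python3 - <<'E'
from h import *
w=grab('wrist','wrist9');S=grab('scene','scene9');D=grab('side','side9')
for i in range(4): get_image('side'); s=get_state(); print(s['eef_pos'].round(2),s['force'].round(1),s['opening'])
cv2.imwrite('pics/fin.png',np.vstack([np.hstack([cv2.resize(S['frame'][130:280,200:450,::-1],(400,240)),cv2.resize(D['frame'][120:300,230:400,::-1],(400,240))]),cv2.resize(w['frame'][:,:,::-1],(800,350))]))
E
```

```text
[ 545.68 -235.69  346.93] [-3.4  2.1 12.1] 0.2727458672869461
[ 545.68 -235.69  346.93] [-3.4  1.8 12.2] 0.2691095185009293
[ 545.67 -235.7   346.93] [-2.7  1.7 13.1] 0.27807621924663833
[ 545.68 -235.7   346.95] [-3.4  1.6 11.9] 0.27202274680894045
```

View pics/fin.png

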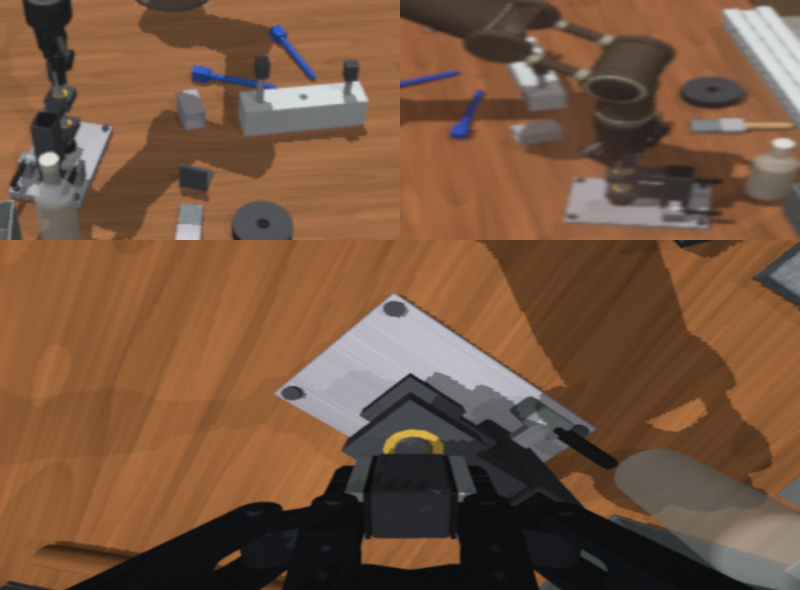

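```bash
python3 - <<'E'
from h import *
for n in('scene0','side0','wrist1','wrist2','scene3','side3','scene9'):
    d=load(n);f=d['frame'].astype(int); m=((f[...,2]>f[...,0]+60)&(f[...,2]>80)).astype(np.uint8)
    k,l,s,c=cv2.connectedComponentsWithStats(m); print(n,[(s[i].tolist()) for i in range(1,k) if s[i,4]>25 and (n[0]=='w' or (230<c[i][0]<450 and c[i][1]>110))])
a=load('scene0')['frame'].astype(int);b=load('scene9')['frame'].astype(int)
for nm,(x,y,w,h) in dict(tube=(305,182,26,30),cleat=(308,230,28,22),discs=(342,255,45,38),bottle=(222,225,32,70),brush=(302,255,30,45),long_tube=(448,163,45,50),hammer=(120,180,40,72),pinL=(356,163,16,34),pinR=(412,165,16,30)).items():
    A=a[y:y+h,x:x+w].mean(2).astype(np.float32);B=b[y:y+h,x:x+w].mean(2).astype(np.float32)
    print(nm,np.round(cv2.phaseCorrelate(A,B)[0],2),np.abs(A-B).mean().round(1))
E
```

```text
scene0 [[398, 136, 11, 46, 150], [377, 140, 9, 44, 136]]
side0 [[251, 139, 7, 6, 31], [257, 152, 7, 6, 31]]
wrist1 [[181, 21, 49, 51, 1458], [213, 136, 45, 44, 1120]]
wrist2 [[179, 29, 50, 49, 2046], [163, 157, 51, 50, 1489]]
scene3 [[370, 146, 27, 33, 165], [320, 171, 40, 13, 183]]
side3 [[252, 205, 8, 17, 73]]
scene9 [[370, 146, 27, 33, 168], [320, 171, 40, 13, 185]]
tube [0.12 0.04] 23.6
cleat [0.24 0.84] 7.1
discs [0.47 0.03] 1.8
bottle [ 0.11 -0.02] 8.0
brush [-0.03  0.47] 2.7
long_tube [0.54 0.03] 2.5
hammer [ 0.1  -0.14] 13.6
pinL [ 0.32 -0.39] 19.5
pinR [0.01 0.04] 2.5
```

```bash
python3 -c "
from bench import job_done,get_state
print(job_done()); s=get_state(); print(s['t'],s['eef_pos'],s['force'])"
```

```text
the job is handed in; nothing more can be done
None
the job is handed in; nothing more can be done
```

The job is handed in with the long pin through both bushings, pressing the plunger down on its stop. One thing went wrong: the two blue look-alike pins behind the rack got knocked over.

**What I did:** The long pin was the one in the middle rack pocket. I gripped it by its head (70 N squeeze, jaws lined up with the head at about 25°) and lifted it out. I then threaded it down through the upper and lower bushings with almost no side force. I pressed until the arm stopped moving down, at about 12.6 s of the 54 s allowed.

**Last checks:**
- **Position:** the tool stood at (545.7, -235.7) mm, against a measured bore axis of (545.2 to 545.6, -235.7). Its height puts the nose at about 33 mm, which is the plunger's stop.
- **Push:** about 15 N net on the pin, more than the spring's 10 N. The tool moved no lower through the last 4 mm of commanded travel.
- **Grip:** the opening held steady at about 0.27, so the pin is still held by its head.
- **Other pins and bench items:** comparing the first and last pictures shows the shorter pins and all the listed items within about 1 pixel of where they started.

**What failed:** The blue pins were still standing just before the grasp and lying on the bench by the time the long pin was over the fixture. My gripper or arm most likely bumped them while descending, gripping or carrying the pin; I did not see it happen. They are not in the judged list and did not fall off the bench. They were still meant to stay where they were, and I could not stand them up again without letting go of the long pin.

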